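Index the magnifier arm over the weighing boat

ROBOT

A 6-joint arm with a two-finger parallel gripper is mounted at the origin on a cart in front of the work surface, level with it; the furniture and walls round the work are solid. World frame = base frame: x ahead of the robot, y to its left, z up, the work surface at z = 0. Lengths are in m, angles in rad, forces in N, time in s.
With the tool pointing down it reaches from about 0.3 to 0.825 m from the base axis. Payload 5.4 kg.
Tool frame: the origin (TCP) lies at the very end of the fingers, on their centre line; the grasp point (between the pads) lies 19 mm behind it; z points along the fingers, y is the line along which they close (so a half turn about z gives the same grasp; the last joint's range is limited). The gripper opens to 92 mm and grips with 3 to 60 N. Pads are 20 mm wide; open, the fingers measure 128 mm over their backs; the gripper's body (75 mm by 189 mm) begins 69 mm behind the grasp point.
Start: joints at [-1.338, 0.158, 1.597, -0, 1.386, -0.21], TCP at [0.246, -0.52, 0.215] pointing down, gripper open.
Joint ranges: [-2.91, 2.91], [-0.94, 2.29], [0.18, 2.7], [-1.29, 4.43], [0.17, 2.64], [-3, 3]. Speed limits (rad/s): [2.57, 2.57, 3.14, 3.14, 3.14, 3.14].

INTERFACE

Orientations are given as a unit quaternion [x, y, z, w].
In Python, from rig import manip gives the robot as it stands. The module is installed in compiled form; this text tells all that it offers.
- The arm moves only by the tool jog_arm, never from a script. Its argument "moves" is one flat list of numbers, 7 for each row, row after row: the turn, a rotation vector about the tool's x, y, z in units of 120 degrees (1.0 is 120 degrees), then the shift along the tool's x, y, z in units of 15 cm (1.0 is 15 cm), then the opening, from 0 (shut) to 1 (fully open). In form: [wx, wy, wz, x, y, z, fingers, wx, wy, wz, x, y, z, fingers, ...]. A call has 1 to 12 rows; each row shifts and turns the commanded pose from where the row before left it, along the tool's axes as they then stand; what a row does not reach is not made up. A row lasts 1/12 s, in which the tool goes at most 41.7 mm and 7.16 degrees, less where a joint would pass 70% of its speed; a pose out of reach is approached as far as the arm can. A call with a number of a shift or a turn outside -1 to 1 is refused whole. A call with a gripper value outside its range is refused whole. The fingers move at their own pace and stop on an object; "force" is the grip in N (left out, the last holds). Time passes only in rows, so rows that do not move let the fingers close. It gives the time, the measured TCP pose, the force, the opening and the grip force at its end, in the units of the state.
- manip.state(): the state, without advancing time (a new reading comes with each control period).
- manip.capture(name): name is "scene" or "side" or "wrist"; returns a dict with "image" (384x512x3 uint8, red, green, blue), "depth" (384x512 float32, m along the optical axis (not along the pixel's ray), 0 where there is no reading), "vfov" (degrees; the focal length in pixels is half the picture's height over the tangent of half this angle, whatever the lens; pixels are square), "cx", "cy" (the principal point, pixels), "dist_coeffs" ([k1, k2, p1, p2, k3] as OpenCV has them; the pictures are not rectified), "pose" (4x4, takes a point from camera to world coordinates). Camera axes: x right, y down, z forward; pixel columns grow to the right and rows downward; lengths in m; the calibration is good to about 2 mm. A picture is of the moment at which its call begins.
- manip.close_job(): hands the job in; it is judged then, once.
Trained networks look in the newest picture that a camera, given by its name, has taken for a name from the list of things; names that differ only in an ending like _2 or _b are one class to them, and where a whole thing is asked for, a point or a joint stands for the part that bears it (a point fixed in the world has none). Each returns a list of dicts, best first, with "p" (0 to 1); they miss things now and then, are a little off and sometimes report something else, mostly with a low value. They report only what shows in the picture. A call takes as long as a camera call. They do not tell look-alikes from the thing itself.
- manip.outline_of(query, camera): "pixels" (384x512 bool, what is visible of it) and "bbox" ([left, top, width, height] in pixels, round what is visible of it).
The state is a dict: "time_s": time; "joint_pos": joint angles; "joint_velocities": joint speeds; "joint_efforts": joint torques, N m; "position": TCP position; "tcp_rot": TCP orientation; "wrist_force": force on the tool from outside, world axes, zero at the start; "ft_torque": the same for the moment, N m; "opening": finger opening in m; "grip_force": force on a finger pad.
Only numpy, scipy, OpenCV 4.12 (cv2) and the standard library are available. Lean on these libraries where they do the work, as an engineer would, in place of code of your own. Each camera call takes 0.05 s, during which the arm holds its last target. There are 200 camera calls.

TASK

Bring the magnifier over the white weighing boat, which stands one index hole to the side of it: hook a fingertip through the red pull ring, lift the spring pin out of its hole, swing the arm that one hole and let the pin drop fully into the hole there. Only hook and push the ring gently, do not pinch it or anything else; leave the dishes and the other things where they stand, and finish clear of everything.

Things in the scene. Friction and masses are not known exactly. Their poses are not given: they have to be found in the camera images.
- swing_arm (a joint): angle of the blue magnifier arm about its upright pivot (rad), counter-clockwise from above: as it grows the lens goes to the robot's right. Starts locked at 0, along the stand's -x axis. The steel plate has five 12 mm holes, at -0.768, -0.384, 0, 0.384, 0.768 (22 degrees apart); end stops at +-0.84. Light friction: the arm stays where it is left
- index_pin (a joint): lift of the spring pin (m): 0 fully down in a hole, 0.030 upper stop. 10 mm pin with round end, upright on the arm, 110 mm from the pivot. Above 0.011 it is out of its hole; let go between holes it rests on the plate at about 0.011; within about 3 mm of a hole's centre it centres itself and drops in. Spring and weight: about 4 N down at 0, 7 N at 0.025
- pull_ring: red upright stirrup-shaped ring on top of the pin, moving with it and the arm. Origin: centre of its opening, 0.212 above the bench with the pin down, 110 mm from the pivot. Opening 54 mm wide (y axis, level, across the arm), 54 mm high (z axis, up); its x axis runs through the opening, along the arm from lens to pivot. Bar 7 mm thick, upper corners rounded
- ring_top (a point): middle of the underside of the ring's top bar, 27 mm above the centre of the opening. Lift the ring here with a finger put through along the ring's +x axis and pointing down at 45 degrees or a little steeper; push it sideways by the side bars (inner faces 27 mm to each side). The top of the arm lies 84 mm below this point with the pin down, a 22 mm brass bush and a 44 mm crosshead between
- pivot (a point): point on the arm's upright pivot axis, at the top of the index plate, 0.137 above the bench. Axes: those of the stand; its -x axis is the direction of the arm at joint 0. The steel index plate, 62 x 190 mm on two thin legs, lies across the stand 62 to 124 mm from the pivot, under the ring. The pivot boss on the arm rises to 0.174 above the bench
- lens (a point): centre of the round magnifier (black rim 70 mm across) at the end of the arm, 200 mm from the pivot, 0.149 above the bench
- weigh_boat: white square weighing boat with a few pale scales in it, 56 x 56 x 13 mm, loose, on the bench under the lens's place at the hole next to the arm's start, on the left or on the right. Origin: centre of its underside. Target of the magnifier
- petri_near: clear round dish 55 mm across, 14 mm high, loose, under the lens at the start. Origin: centre of its underside
- petri_side: clear round dish 55 mm across, 14 mm high, loose, under the lens's place at the hole on the other side. Origin: centre of its underside
- vial_white: vial with white cap, 27 mm across, 64 mm high, loose bystander. Origin: centre of its underside
- vial_green: vial with green cap, 27 mm across, 64 mm high, loose bystander. Origin: centre of its underside
- beaker: 100 ml clear beaker, 54 mm across, 68 mm high, loose bystander. Origin: centre of its underside
- marker: black and white marker pen, 135 mm long, 17 mm thick, loose bystander lying at the right, near the front edge. Origin: centre of its underside
There are look-alikes about, which are no part of the job. Leave any brown look-alike of the weigh_boat alone.

How it is judged:
By the outcome, as a careful person would: the job done as asked, in the order asked, and still so for the second after the job is handed in, with the robot touching nothing.
It also fails if it takes over 38 s, if anything falls off the work surface, if the arm or the gripper's body presses on something with over 40 N, if the wrist force passes 120 N, or if a joint passes its speed limit or range.

## Working session

There is one attempt and no reset: what is moved stays moved. The work goes in short steps, Python scripts to look and compute and a tool call to move; the robot and the scene stay as the last step left them, time stands still between calls to the robot, and variables do not carry over. Pictures are saved under pics/ and viewed, at most 10 in all, crops included, and the job is handed in when it is done.

Besides the shell and the picture viewer there is one more tool, called after "Emit:" by a JSON object that holds its "name" and its "arguments". jog_arm: Moves the arm, as the interface text tells. Its arguments: {"type":"object","properties":{"moves":{"type":"array","items":{"type":"number"}},"force":{"type":"number"}},"required":["moves"]}

```bash
mkdir -p pics; cat > h.py <<'E'
import numpy as np, cv2
from rig import manip
def K(c):
    h=c["image"].shape[0]; f=h/2/np.tan(np.radians(c["vfov"])/2)
    return np.array([[f,0,c["cx"]],[0,f,c["cy"]],[0,0,1.]])
def cap(n,save=None):
    c=manip.capture(n)
    if save: cv2.imwrite(f"pics/{save}.png",c["image"][:,:,::-1])
    return c
def pts(c,mask):
    """world points of mask pixels with depth"""
    v,u=np.nonzero(mask&(c["depth"]>0)); z=c["depth"][v,u].astype(float)
    n=cv2.undistortPoints(np.stack([u,v],1).astype(float)[:,None],K(c),np.array(c["dist_coeffs"]))[:,0]
    p=np.c_[n*z[:,None],z]; T=np.array(c["pose"])
    return p@T[:3,:3].T+T[:3,3]
def proj(c,P):
    T=np.linalg.inv(np.array(c["pose"])); 
    return cv2.projectPoints(np.atleast_2d(P).astype(float),cv2.Rodrigues(T[:3,:3])[0],T[:3,3],K(c),np.array(c["dist_coeffs"]))[0][:,0]
E
python3 - <<'E'
from h import *
for n in("scene","side","wrist"):
    c=cap(n,n+"0"); print(n,np.round(c["pose"],3).tolist())
    for q in("pull_ring","swing_arm","lens","weigh_boat","petri_near","petri_side","vial_white","vial_green","beaker","marker"):
        for d in manip.outline_of(q,n)[:3]:
            p=pts(c,d["pixels"]); print(q,round(d["p"],2),d["bbox"],len(p),np.round(np.median(p,0),3) if len(p) else "")
E
python3 -c "
import cv2,numpy as np
cv2.imwrite('pics/all0.png',np.vstack([cv2.imread('pics/%s0.png'%n) for n in('scene',)]))"
```

```text
scene [[-0.787, -0.406, 0.464, 0.032], [-0.617, 0.518, -0.593, 0.736], [0.0, -0.753, -0.659, 0.888], [0.0, 0.0, 0.0, 1.0]]
pull_ring 0.72 [205.0, 195.7, 22.2, 28.3] 143 [0.559 0.252 0.188]
pull_ring 0.66 [184.8, 197.7, 76.2, 43.5] 916 [0.54  0.25  0.155]
swing_arm 0.83 [184.3, 191.2, 75.2, 53.2] 1120 [0.554 0.25  0.156]
lens 0.76 [181.9, 193.9, 75.8, 51.7] 1055 [0.553 0.25  0.156]
weigh_boat 0.79 [246.2, 245.0, 25.9, 14.2] 258 [0.491 0.157 0.007]
weigh_boat 0.64 [283.3, 238.5, 23.5, 20.3] 260 [0.405 0.086 0.007]
weigh_boat 0.47 [247.0, 217.6, 18.8, 9.1] 172 [0.573 0.076 0.007]
petri_side 0.53 [219.4, 275.0, 18.8, 17.0] 294 [0.483 0.315 0.004]
vial_green 0.66 [189.2, 328.2, 16.2, 18.4] 224 [0.414 0.501 0.048]
vial_green 0.37 [214.6, 274.2, 22.3, 17.1] 258 [0.483 0.316 0.004]
beaker 0.63 [144.8, 255.7, 26.8, 28.6] 476 [0.65  0.419 0.044]
side [[-0.952, -0.125, 0.28, 0.183], [-0.306, 0.41, -0.859, 1.106], [-0.007, -0.904, -0.429, 0.656], [0.0, 0.0, 0.0, 1.0]]
pull_ring 0.75 [217.8, 174.5, 8.4, 31.8] 178 [0.558 0.242 0.198]
pull_ring 0.63 [245.4, 253.7, 20.3, 11.8] 219 [0.472 0.23  0.004]
swing_arm 0.62 [177.6, 180.2, 87.4, 43.6] 851 [0.553 0.254 0.153]
lens 0.72 [175.2, 176.2, 91.5, 49.3] 1189 [0.558 0.25  0.153]
weigh_boat 0.53 [245.0, 236.5, 21.8, 14.0] 238 [0.493 0.155 0.004]
weigh_boat 0.48 [232.7, 222.5, 18.0, 11.3] 152 [0.566 0.073 0.006]
weigh_boat 0.44 [281.4, 229.8, 20.7, 18.0] 197 [0.4   0.083 0.006]
petri_near 0.69 [244.9, 251.3, 19.8, 16.3] 236 [0.471 0.231 0.004]
petri_side 0.63 [234.0, 266.5, 17.5, 15.0] 252 [0.48  0.312 0.004]
vial_white 0.68 [293.1, 187.4, 4.6, 18.7] 119 [ 0.433 -0.139  0.038]
vial_green 0.67 [233.2, 306.0, 13.0, 29.8] 352 [0.416 0.508 0.04 ]
beaker 0.64 [149.5, 262.7, 27.2, 34.9] 641 [0.647 0.431 0.044]
marker 0.17 [231.2, 265.7, 23.3, 18.1] 279 [0.479 0.314 0.004]
wrist [[0.428, -0.869, -0.248, 0.316], [-0.904, -0.411, -0.118, -0.485], [0.0, 0.274, -0.962, 0.385], [0.0, 0.0, 0.0, 1.0]]
```

View pics/scene0.png

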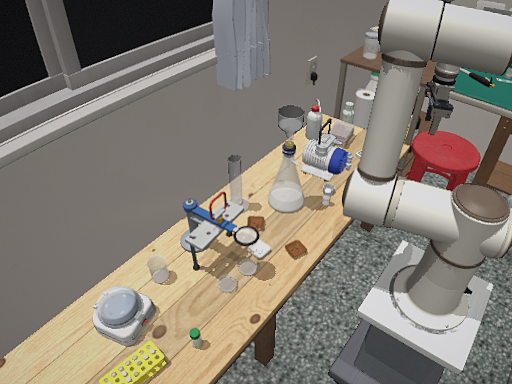

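View pics/side0.png

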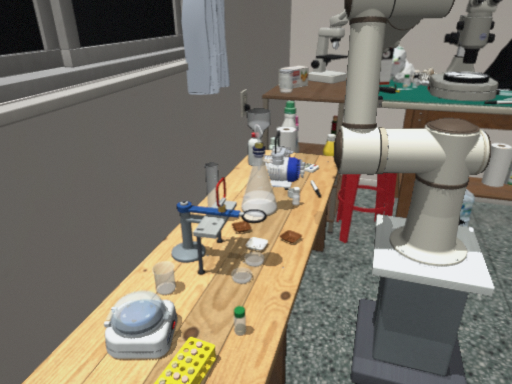

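The scene view shows the blue arm (190–258, 200–240), the red ring (218,203), the lens (246,235) and the white boat under the bench-side lens place (259,248). Brown look-alikes are at (296,248) and (256,222). Petri dishes are at (248,267) and (228,284). In the side view the white boat is at (257,243) and the brown ones are at (290,237) and (241,227). So the target is the white boat, on the robot's right (joint +0.384). I'll fit the geometry and crop in close.

```bash
cat >> h.py <<'E'
def red(c):
    hsv=cv2.cvtColor(c["image"],cv2.COLOR_RGB2HSV); return ((hsv[...,0]<8)|(hsv[...,0]>172))&(hsv[...,1]>140)&(hsv[...,2]>70)
def blue(c):
    hsv=cv2.cvtColor(c["image"],cv2.COLOR_RGB2HSV); return (abs(hsv[...,0].astype(int)-110)<15)&(hsv[...,1]>120)
def box(p,lo,hi): return p[((p>lo)&(p<hi)).all(1)]
def meas(c):
    r=box(pts(c,red(c)),[.4,.05,.16],[.75,.4,.3]); b=box(pts(c,blue(c)),[.4,.05,.12],[.85,.4,.2])
    return r,b
E
python3 - <<'E'
from h import *
ims=[]
for n in("scene","side"):
    c=cap(n); r,b=meas(c)
    print(n,len(r),np.round(np.percentile(r,[2,50,98],0),3).tolist(),len(b),np.round(np.percentile(b,[1,50,99],0),3).tolist())
    t=r[r[:,2]>r[:,2].max()-.012]; print(" top",len(t),t.mean(0).round(3),(t.max(0)-t.min(0)).round(3))
    a=b[b[:,2]<.165]; m=a[:,:2].mean(0); u=np.linalg.svd(a[:,:2]-m)[2][0]; print(" armline",m.round(3),np.degrees(np.arctan2(u[1],u[0])).round(1))
    # boss: blue points highest
    h=b[b[:,2]>.168]; print(" boss",len(h),h.mean(0).round(3) if len(h) else "")
    hsv=cv2.cvtColor(c["image"],cv2.COLOR_RGB2HSV); k=box(pts(c,hsv[...,2]<50),[.38,.12,.135],[.56,.34,.165]); print(" rim",len(k),((k.max(0)+k.min(0))/2).round(3) if len(k) else "",k.mean(0).round(3))
    y,x=(180,165) if n=="scene" else (165,165)
    ims.append(cv2.resize(c["image"][y:y+130,x:x+150,::-1],None,fx=2.6,fy=2.6,interpolation=cv2.INTER_CUBIC))
cv2.imwrite("pics/crop1.png",np.hstack(ims))
E
```

```text
scene 77 [[0.555, 0.215, 0.188], [0.56, 0.248, 0.235], [0.563, 0.279, 0.248]] 364 [[0.44, 0.219, 0.15], [0.609, 0.253, 0.156], [0.682, 0.274, 0.166]]
 top 37 [0.56  0.249 0.245] [0.009 0.06  0.008]
 armline [0.591 0.252] -173.9
 boss 2 [0.606 0.264 0.178]
 rim 67 [0.47  0.239 0.155] [0.464 0.245 0.154]
side 56 [[0.555, 0.217, 0.188], [0.558, 0.258, 0.233], [0.563, 0.281, 0.246]] 352 [[0.513, 0.238, 0.147], [0.609, 0.258, 0.154], [0.682, 0.276, 0.164]]
 top 25 [0.557 0.258 0.243] [0.005 0.048 0.011]
 armline [0.604 0.258] -173.5
 boss 0 
 rim 15 [0.464 0.254 0.151] [0.458 0.26  0.151]
```

View pics/crop1.png

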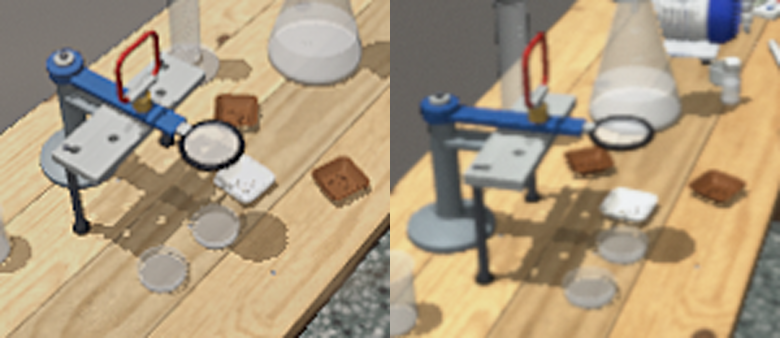

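The close crop confirms that the white boat sits beside the lens, next to the near petri dish. Both brown boats are elsewhere. The fit gives ring ≈ (0.561, 0.248), yaw ≈ 6.2°, pivot ≈ (0.669, 0.260). The predicted lens place at +0.384 matches the boat.

```bash
cat >> h.py <<'E'
from scipy.spatial.transform import Rotation as Ro
def goal_R(psi,pitch):
    z=np.array([np.cos(pitch)*np.cos(psi),np.cos(pitch)*np.sin(psi),-np.sin(pitch)])
    y=np.array([-np.sin(psi),np.cos(psi),0]); return np.c_[np.cross(y,z),y,z]
def delta(p=None,R=None):
    s=manip.state(); R0=Ro.from_quat(s["tcp_rot"]).as_matrix()
    if R is not None: print("turn units",np.round(Ro.from_matrix(R0.T@R).as_rotvec(degrees=True)/120,4),"rows>=",np.degrees(np.linalg.norm(Ro.from_matrix(R0.T@R).as_rotvec()))/7.16)
    if p is not None: print("shift units",np.round(R0.T@(np.array(p)-s["position"])/.15,4))
E
python3 - <<'E'
from h import *
s=manip.state(); print({k:np.round(s[k],3).tolist() for k in s}); print(Ro.from_quat(s["tcp_rot"]).as_matrix().round(3))
G=goal_R(.108,np.radians(48))
F=G@np.diag([-1,-1,1])
for R in(G,F): delta([.42,.15,.37],R)
delta([.246,-.52,.37])
E
```

```text
{'time_s': 1.75, 'joint_pos': [-1.338, 0.158, 1.597, 0.0, 1.386, -0.21], 'joint_velocities': [0.001, -0.001, 0.0, -0.0, -0.001, -0.0], 'joint_efforts': [-0.001, -38.557, -32.236, 0.07, 0.031, -0.0], 'position': [0.246, -0.52, 0.215], 'tcp_rot': [0.976, 0.22, 0.0, -0.0], 'wrist_force': [-0.082, 0.552, -0.171], 'ft_torque': [0.032, -0.023, -0.02], 'grip_force': 0.0, 'opening': 0.092}
[[ 0.904  0.428  0.   ]
 [ 0.428 -0.904  0.   ]
 [ 0.    -0.    -1.   ]]
turn units [-0.4832 -0.0817 -1.2588] rows>= 22.640013337454562
shift units [ 2.9585 -3.537  -1.0358]
turn units [-0.0586  0.3467  0.1526] rows>= 6.423469211851189
shift units [ 2.9585 -3.537  -1.0358]
shift units [-0.0035  0.0018 -1.0359]
```

Emit:
{"name": "jog_arm", "arguments": {"moves": [0,0,0,0,0,-0.26,0,0,0,0,0,0,-0.26,0,0,0,0,0,0,-0.26,0,0,0,0,0,0,-0.26,0,0,0,0,0.148,-0.177,0,0,0,0,0,0.148,-0.177,0,0,0,0,0,0.148,-0.177,0,0,0,0,0,0.148,-0.177,0,0,0,0,0,0.148,-0.177,0,0,0,0,0,0.148,-0.177,0,0,0,0,0,0.148,-0.177,0,0,0,0,0,0.148,-0.177,0,0]}}

```text
time_s: 2.75
position: [0.3159, -0.2499, 0.3707]
tcp_rot: [0.976, 0.219, 0.0, 0.0]
wrist_force: [0.4, 0.6, 1.0]
opening: 0.0142
grip_force: 0.0
```

Emit:
{"name": "jog_arm", "arguments": {"moves": [0,0,0,0.148,-0.177,0,0,0,0,0,0.148,-0.177,0,0,0,0,0,0.148,-0.177,0,0,0,0,0,0.148,-0.177,0,0,0,0,0,0.148,-0.177,0,0,0,0,0,0.148,-0.177,0,0,0,0,0,0.148,-0.177,0,0,0,0,0,0.148,-0.177,0,0,0,0,0,0.148,-0.177,0,0,0,0,0,0.148,-0.177,0,0,0,0,0,0.148,-0.177,0,0,0,0,0,0.148,-0.177,0,0]}}

```text
time_s: 3.75
position: [0.42, 0.1524, 0.3708]
tcp_rot: [0.976, 0.22, 0.0, 0.0]
wrist_force: [1.4, -0.1, 0.3]
opening: 0.0005
grip_force: 0.0
```

Emit:
{"name": "jog_arm", "arguments": {"moves": [-0.0059,0.0347,0.0153,0,0,0,0,-0.0059,0.0347,0.0153,0,0,0,0,-0.0059,0.0347,0.0153,0,0,0,0,-0.0059,0.0347,0.0153,0,0,0,0,-0.0059,0.0347,0.0153,0,0,0,0,-0.0059,0.0347,0.0153,0,0,0,0,-0.0059,0.0347,0.0153,0,0,0,0,-0.0059,0.0347,0.0153,0,0,0,0,-0.0059,0.0347,0.0153,0,0,0,0,-0.0059,0.0347,0.0153,0,0,0,0]}}

```text
time_s: 4.58
position: [0.42, 0.1503, 0.3711]
tcp_rot: [0.931, 0.049, 0.36, -0.019]
wrist_force: [-0.0, 0.4, 0.6]
opening: 0.0003
grip_force: 0.0
```

```bash
python3 - <<'E'
from h import *
s=manip.state(); print({k:np.round(s[k],3).tolist() for k in ("time_s","joint_pos","position","opening")})
G=goal_R(.108,np.radians(48))@np.diag([-1,-1,1]); z=G[:,2]
c=cap("wrist","w1"); r=box(pts(c,red(c)),[.4,.05,.16],[.75,.4,.3]); 
if len(r):
    t=r[r[:,2]>.238]; print(len(r),np.percentile(r,[2,50,98],0).round(3),"top",len(t),t.mean(0).round(3),t.min(0).round(3),t.max(0).round(3))
    l=r[(r[:,2]<.235)&(r[:,2]>.19)]; print("bars",[ (len(q),q.mean(0).round(4)) for q in (l[l[:,1]<.248],l[l[:,1]>=.248])])
delta(np.array([.561,.248,.212])-z*.09,G)
E
```

```text
{'time_s': 4.583, 'joint_pos': [0.037, -0.919, 2.249, 0.053, 1.075, 1.495], 'position': [0.42, 0.15, 0.371], 'opening': 0.0}
382 [[0.555 0.213 0.187]
 [0.559 0.242 0.242]
 [0.563 0.275 0.247]] top 217 [0.559 0.244 0.245] [0.555 0.216 0.238] [0.564 0.275 0.247]
bars [(67, array([0.5602, 0.2147, 0.2169])), (59, array([0.5558, 0.2744, 0.2138]))]
turn units [ 0.0006 -0.0022 -0.0015] rows>= 0.04605012694772235
shift units [ 0.0495 -0.5437  0.8531]
```

View pics/w1.png

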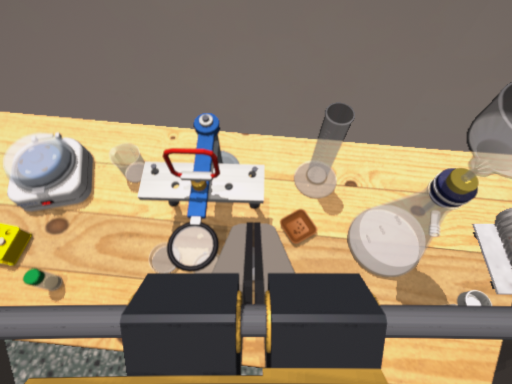

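The wrist view shows the red ring at (190,163) on the blue arm, with the brown boat at (298,228) and the gripper clear of it all. Next I go to the pre-insert pose.

Emit:
{"name": "jog_arm", "arguments": {"moves": [0,0,0,0.0083,-0.089,0.1422,0,0,0,0,0.0083,-0.089,0.1422,0,0,0,0,0.0083,-0.089,0.1422,0,0,0,0,0.0083,-0.089,0.1422,0,0,0,0,0.0083,-0.089,0.1422,0,0,0,0,0.0083,-0.089,0.1422,0,0,0,0,0,0,0,0]}}

```text
time_s: 5.22
position: [0.5017, 0.241, 0.275]
tcp_rot: [0.934, 0.051, 0.354, -0.018]
wrist_force: [-0.4, 0.1, -1.2]
opening: 0.0005
grip_force: 0.0
```

```bash
python3 - <<'E'
from h import *
s=manip.state(); print({k:np.round(s[k],3).tolist() for k in ("time_s","joint_pos","position","opening")})
G=goal_R(.108,np.radians(48))@np.diag([-1,-1,1]); z=G[:,2]
c=cap("wrist","w2"); r=box(pts(c,red(c)),[.4,.05,.16],[.75,.4,.3]); 
t=r[r[:,2]>.238]; print(len(r),np.percentile(r,[2,50,98],0).round(3),"top",len(t),t.mean(0).round(3),t.min(0).round(3),t.max(0).round(3))
l=r[(r[:,2]<.232)&(r[:,2]>.19)]; print("bars",[ (len(q),q.mean(0).round(4)) for q in (l[l[:,1]<.248],l[l[:,1]>=.248])])
u=np.polyfit(t[:,1],t[:,0],1); print("yaw",-np.degrees(np.arctan(u[0])))
for d in(-.09,.014): delta(np.array([.561,.2465,.211])+z*d,G)
E
```

```text
{'time_s': 5.217, 'joint_pos': [0.309, -0.434, 2.168, -0.208, 0.704, 1.88], 'position': [0.502, 0.241, 0.275], 'opening': 0.0}
911 [[0.555 0.214 0.186]
 [0.559 0.245 0.243]
 [0.563 0.277 0.247]] top 564 [0.559 0.245 0.245] [0.555 0.215 0.238] [0.564 0.276 0.248]
bars [(109, array([0.5597, 0.2161, 0.2118])), (115, array([0.5552, 0.2751, 0.2116]))]
yaw 4.213809401991601
turn units [0.0006 0.0031 0.001 ] rows>= 0.05545242187925304
shift units [ 0.0011  0.002  -0.0064]
turn units [0.0006 0.0031 0.001 ] rows>= 0.05545242187925304
shift units [0.0056 0.0011 0.6869]
```

View pics/w2.png

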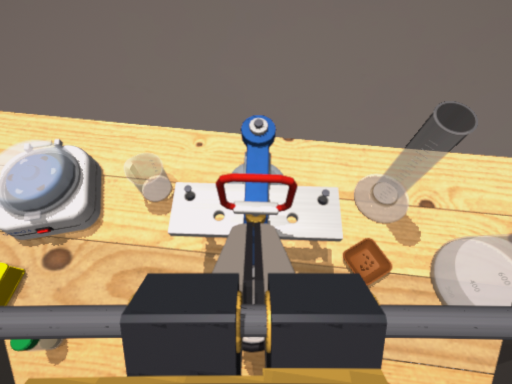

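The fingertip is lined up at (255,240), just in front of the ring opening (218–296, 175–212), with the pivot boss at (260,128). Inserting.

Emit:
{"name": "jog_arm", "arguments": {"moves": [0,0,0,0.001,0.001,0.086,0,0,0,0,0.001,0.001,0.086,0,0,0,0,0.001,0.001,0.086,0,0,0,0,0.001,0.001,0.086,0,0,0,0,0.001,0.001,0.086,0,0,0,0,0.001,0.001,0.086,0,0,0,0,0.001,0.001,0.086,0,0,0,0,0.001,0.001,0.086,0,0,0,0,0,0,0,0]}}

```text
time_s: 6.02
position: [0.5724, 0.245, 0.2041]
tcp_rot: [0.932, 0.05, 0.357, -0.018]
wrist_force: [0.3, -0.1, -0.2]
opening: 0.0003
grip_force: 0.0
```

```bash
cat >> h.py <<'E'
def ringfit(c):
    r=box(pts(c,red(c)),[.4,.05,.16],[.75,.4,.31]); t=r[r[:,2]>r[:,2].max()-.01]
    m=(np.percentile(t,1,0)+np.percentile(t,99,0))/2; u=np.linalg.svd(t[:,:2]-t[:,:2].mean(0))[2][0]
    a=np.degrees(np.arctan2(u[1],u[0]))%180-90
    return len(t),m.round(4),"yaw",round(a,1),"zmax",np.percentile(r[:,2],98).round(4)
E
python3 - <<'E'
from h import *
s=manip.state(); print({k:np.round(s[k],4).tolist() for k in ("time_s","position","wrist_force")})
for n in("wrist","scene","side"):
    c=cap(n); print(n,ringfit(c)); b=pts(c,blue(c)); b=box(b,[.62,.2,.16],[.72,.32,.19])
    if len(b): print(" boss",len(b),((b.max(0)+b.min(0))/2).round(4),(b.max(0)-b.min(0)).round(3))
c=cap("side"); cv2.imwrite("pics/ins.png",cv2.resize(c["image"][130:250,160:300,::-1],None,fx=5,fy=5,interpolation=cv2.INTER_CUBIC))
E
```

```text
{'time_s': 6.0167, 'position': [0.5724, 0.245, 0.2041], 'wrist_force': [0.2672, -0.1048, -0.1531]}
wrist (1681, array([0.5592, 0.2457, 0.2428]), 'yaw', np.float64(4.3), 'zmax', np.float64(0.2469))
 boss 943 [0.669  0.2541 0.1625] [0.041 0.04  0.005]
scene (2, array([0.5007, 0.3251, 0.2692]), 'yaw', np.float64(-70.3), 'zmax', np.float64(0.2704))
 boss 69 [0.6673 0.2547 0.164 ] [0.038 0.039 0.007]
side (21, array([0.5569, 0.2596, 0.2412]), 'yaw', np.float64(3.9), 'zmax', np.float64(0.2458))
 boss 42 [0.668  0.2593 0.1624] [0.037 0.035 0.004]
```

View pics/ins.png

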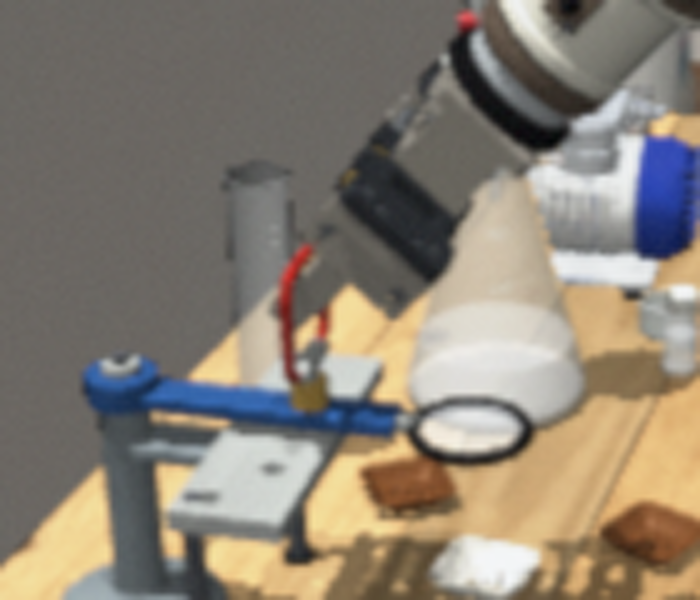

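The side view shows the fingertip through the red ring (290,290), under the top bar, clear of the arm. Lifting about 21 mm.

Emit:
{"name": "jog_arm", "arguments": {"moves": [0,0,0,0.0156,0,-0.0173,0,0,0,0,0.0156,0,-0.0173,0,0,0,0,0.0156,0,-0.0173,0,0,0,0,0.0156,0,-0.0173,0,0,0,0,0.0156,0,-0.0173,0,0,0,0,0.0156,0,-0.0173,0,0,0,0,0,0,0,0]}}

```text
time_s: 6.8
position: [0.5712, 0.2459, 0.2252]
tcp_rot: [0.933, 0.05, 0.357, -0.019]
wrist_force: [-5.2, -0.6, -4.8]
opening: 0.0004
grip_force: 3.6
```

```bash
python3 - <<'E'
from h import *
s=manip.state(); print({k:np.round(s[k],4).tolist() for k in ("time_s","position","wrist_force")})
for n in("wrist","side"):
    c=cap(n); print(n,ringfit(c))
R=Ro.from_quat(s["tcp_rot"]).as_matrix(); p=np.array(s["position"]); zz=np.array([0,0,1.])
a=np.radians(22)
print("per 22deg: turn units",R.T@zz*22/120,"shift units per 22deg",R.T@np.cross(zz,p-np.array([.669,.254,0]))*a/.15)
E
```

```text
{'time_s': 6.8, 'position': [0.5712, 0.2459, 0.2252], 'wrist_force': [-5.2492, -0.6035, -4.7502]}
wrist (1560, array([0.5593, 0.2457, 0.2571]), 'yaw', np.float64(4.2), 'zmax', np.float64(0.2612))
side (24, array([0.5579, 0.2535, 0.2562]), 'yaw', np.float64(3.8), 'zmax', np.float64(0.2608))
per 22deg: turn units [ 1.22476749e-01  1.06648596e-04 -1.36420474e-01] shift units per 22deg [-0.00468664  0.25120359 -0.00401123]
```

Emit:
{"name": "jog_arm", "arguments": {"moves": [0,0,0,0.0111,0,-0.0124,0,0,0,0,0.0111,0,-0.0124,0,0,0,0,0,0,0,0,0.0061,0,-0.0068,-0.0002,0.0126,-0.0002,0,0.0061,0,-0.0068,-0.0002,0.0126,-0.0002,0,0.0061,0,-0.0068,-0.0002,0.0126,-0.0002,0,0.0061,0,-0.0068,-0.0002,0.0126,-0.0002,0,0.0061,0,-0.0068,-0.0002,0.0126,-0.0002,0,0.0061,0,-0.0068,-0.0002,0.0126,-0.0002,0,0.0061,0,-0.0068,-0.0002,0.0126,-0.0002,0,0.0061,0,-0.0068,-0.0002,0.0126,-0.0002,0]}}

```text
time_s: 7.82
position: [0.5735, 0.2309, 0.2298]
tcp_rot: [0.926, 0.122, 0.355, -0.046]
wrist_force: [-6.1, -0.5, -5.4]
opening: 0.0006
grip_force: 4.2
```

```bash
cat >> h.py <<'E'
PIV=np.array([.669,.254])
def ang(c):
    "joint angle, deg, from ring centre bearing"
    f=ringfit(c); d=f[1][:2]-PIV; return round(np.degrees(np.arctan2(-d[1],-d[0])-.075),2),round(np.hypot(*d),4)
E
python3 - <<'E'
from h import *
s=manip.state(); print({k:np.round(s[k],4).tolist() for k in ("time_s","position","wrist_force")})
c=cap("wrist"); print(ringfit(c),ang(c))
E
```

```text
{'time_s': 7.8167, 'position': [0.5735, 0.2309, 0.2298], 'wrist_force': [-6.1433, -0.4815, -5.3843]}
(1570, array([0.5616, 0.2289, 0.262 ]), 'yaw', np.float64(13.0), 'zmax', np.float64(0.2659)) (np.float64(8.86), np.float64(0.1103))
```

The arm follows exactly (8.8°). Continuing to 22°.

Emit:
{"name": "jog_arm", "arguments": {"moves": [0.0061,0,-0.0068,-0.0002,0.0126,-0.0002,0,0.0061,0,-0.0068,-0.0002,0.0126,-0.0002,0,0.0061,0,-0.0068,-0.0002,0.0126,-0.0002,0,0.0061,0,-0.0068,-0.0002,0.0126,-0.0002,0,0.0061,0,-0.0068,-0.0002,0.0126,-0.0002,0,0.0061,0,-0.0068,-0.0002,0.0126,-0.0002,0,0.0061,0,-0.0068,-0.0002,0.0126,-0.0002,0,0.0061,0,-0.0068,-0.0002,0.0126,-0.0002,0,0.0061,0,-0.0068,-0.0002,0.0126,-0.0002,0,0.0061,0,-0.0068,-0.0002,0.0126,-0.0002,0,0.0061,0,-0.0068,-0.0002,0.0126,-0.0002,0,0.0061,0,-0.0068,-0.0002,0.0126,-0.0002,0]}}

```text
time_s: 8.87
position: [0.5814, 0.2091, 0.2299]
tcp_rot: [0.906, 0.228, 0.347, -0.085]
wrist_force: [-5.4, -3.2, -6.4]
opening: 0.0006
grip_force: 4.4
```

Emit:
{"name": "jog_arm", "arguments": {"moves": [0,0,0,0,0,0,0]}}

```text
time_s: 8.95
position: [0.5818, 0.2084, 0.23]
tcp_rot: [0.906, 0.227, 0.347, -0.085]
wrist_force: [-5.2, -3.0, -6.1]
opening: 0.0005
grip_force: 4.3
```

```bash
python3 - <<'E'
from h import *
s=manip.state(); print({k:np.round(s[k],4).tolist() for k in ("time_s","position","wrist_force")})
c=cap("wrist"); print(ringfit(c),ang(c))
R=Ro.from_quat(s["tcp_rot"]).as_matrix(); print(R.round(3)); print("z in tool",(R.T@[0,0,1]).round(3))
E
```

```text
{'time_s': 8.95, 'position': [0.5818, 0.2084, 0.23], 'wrist_force': [-5.1694, -3.0141, -6.119]}
(1551, array([0.5706, 0.2037, 0.2623]), 'yaw', np.float64(26.8), 'zmax', np.float64(0.266)) (np.float64(22.78), np.float64(0.1105))
[[ 0.655  0.471  0.591]
 [ 0.353 -0.882  0.312]
 [ 0.668  0.004 -0.744]]
z in tool [ 0.668  0.004 -0.744]
```

Emit:
{"name": "jog_arm", "arguments": {"moves": [0,0,0,-0.0111,0,0.0124,0,0,0,0,-0.0111,0,0.0124,0,0,0,0,-0.0111,0,0.0124,0,0,0,0,-0.0111,0,0.0124,0,0,0,0,-0.0111,0,0.0124,0,0,0,0,-0.0111,0,0.0124,0,0,0,0,-0.0111,0,0.0124,0,0,0,0,-0.0111,0,0.0124,0,0,0,0,-0.0111,0,0.0124,0,0,0,0,-0.0111,0,0.0124,0,0,0,0,0,0,0,0,0,0,0,0,0,0,0]}}

```text
time_s: 10.0
position: [0.5835, 0.2093, 0.2079]
tcp_rot: [0.905, 0.226, 0.35, -0.085]
wrist_force: [-0.1, -1.1, -0.0]
opening: 0.0009
grip_force: 0.5
```

```bash
python3 - <<'E'
from h import *
s=manip.state(); print({k:np.round(s[k],4).tolist() for k in ("time_s","position","wrist_force")})
c=cap("wrist"); print(ringfit(c),ang(c))
E
```

```text
{'time_s': 10.0, 'position': [0.5835, 0.2093, 0.2079], 'wrist_force': [-0.0951, -1.06, -0.0358]}
(1661, array([0.5703, 0.2042, 0.2431]), 'yaw', np.float64(26.8), 'zmax', np.float64(0.2471)) (np.float64(22.48), np.float64(0.1106))
```

The ring is back at its fully-down height (0.2471 against 0.2469 at the start), at about 22°. Withdrawing along the finger axis.

Emit:
{"name": "jog_arm", "arguments": {"moves": [0,0,0,0,0,-0.03,0,0,0,0,0,0,-0.05,0,0,0,0,0,0,-0.1,0,0,0,0,0,0,-0.1,0,0,0,0,0,0,-0.12,0,0,0,0,0,0,-0.12,0,0,0,0,0,0,-0.12,0,0,0,0,0,0,-0.12,0,0,0,0,0,0,0,0]}}

```text
time_s: 10.8
position: [0.5153, 0.1732, 0.2956]
tcp_rot: [0.904, 0.226, 0.352, -0.085]
wrist_force: [0.5, -0.1, -0.0]
opening: 0.0001
grip_force: 0.0
```

```bash
python3 - <<'E'
from h import *
s=manip.state(); print({k:np.round(s[k],4).tolist() for k in ("time_s","position","wrist_force")})
c=cap("wrist"); print(ringfit(c),ang(c))
ims=[]
for n in("scene","side"):
    c=cap(n)
    for q in("weigh_boat","petri_near","petri_side"):
        for d in manip.outline_of(q,n)[:3]:
            p=pts(c,d["pixels"]); print(n,q,round(d["p"],2),np.round(np.median(p,0),3) if len(p) else "")
    y,x=(165,165)
    ims.append(cv2.resize(c["image"][y:y+145,x:x+150,::-1],None,fx=2.6,fy=2.6,interpolation=cv2.INTER_CUBIC))
cv2.imwrite("pics/end.png",np.hstack(ims))
E
```

```text
{'time_s': 10.8, 'position': [0.5153, 0.1732, 0.2956], 'wrist_force': [0.465, -0.0502, -0.0256]}
(464, array([0.5703, 0.204 , 0.2428]), 'yaw', np.float64(26.3), 'zmax', np.float64(0.247)) (np.float64(22.57), np.float64(0.1106))
scene weigh_boat 0.84 [0.402 0.087 0.007]
scene weigh_boat 0.63 [0.493 0.156 0.007]
scene weigh_boat 0.59 [0.65  0.419 0.043]
scene petri_near 0.76 [0.475 0.233 0.005]
scene petri_near 0.65 [0.584 0.243 0.14 ]
scene petri_side 0.8 [0.483 0.315 0.005]
side weigh_boat 0.67 [0.566 0.072 0.007]
side weigh_boat 0.66 [0.398 0.083 0.006]
side weigh_boat 0.48 [0.488 0.152 0.006]
side petri_near 0.79 [0.471 0.231 0.004]
side petri_side 0.67 [0.48  0.311 0.005]
```

View pics/end.png

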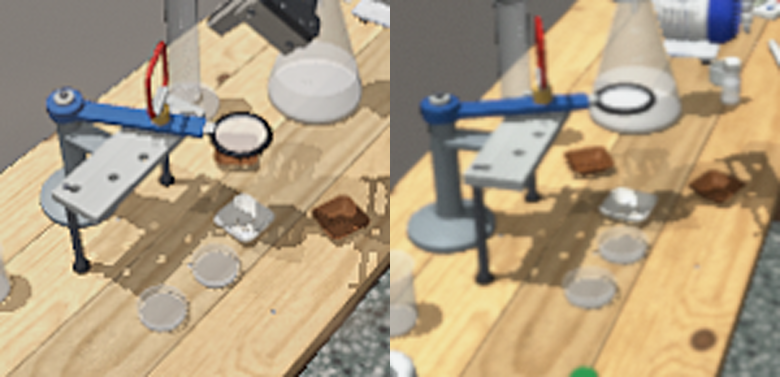

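The pictures show the arm seated at the next hole, with the lens above the white boat, the dishes unmoved and the gripper clear. Backing off a little more, then handing in.

Emit:
{"name": "jog_arm", "arguments": {"moves": [0,0,0,0.05,0,-0.1,0,0,0,0,0.05,0,-0.1,0,0,0,0,0.05,0,-0.1,0,0,0,0,0,0,0,0,0,0,0,0,0,0,0]}}

```text
time_s: 11.67
position: [0.503, 0.1677, 0.3394]
tcp_rot: [0.905, 0.227, 0.349, -0.086]
wrist_force: [-0.1, 0.0, -0.9]
opening: 0.0004
grip_force: 0.0
```

```bash
python3 - <<'E'
from h import *
s=manip.state(); print(s["time_s"],np.round(s["joint_pos"],2),np.round(s["wrist_force"],1))
print(manip.close_job())
E
```

```text
11.6667 [-0.17 -0.62  2.16  0.5   1.04  0.77] [-0.1  0.  -0.9]
the job is handed in; nothing more can be done
None
```

The job is handed in at 11.7 s: the magnifier arm is one hole to the right, with its lens over the white boat and the pin fully down by camera measurement; the dishes did not move, and the gripper is clear of everything.

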